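# Put the mixed lock cylinders away with their own kind

### The job

Put the five mixed locks on the bench away in the compartment trays, each with its own kind whatever its finish: the two profile cylinders in the blue tray, the two round threaded cylinders in the red tray, the padlock in the green tray. Give each lock an empty bay to itself, down on the tray floor, the profile cylinders and the padlock lying flat and the round cylinders standing with the key face up; set them down rather than dropping them in. Leave the steel dish of pins and the screwdriver where they are.

Things in the scene. Friction and masses are not known exactly. Their poses are not given: they have to be found in the camera images.
- euro_nickel_mid (a point): profile lock cylinder (keyhole-shaped section), silver nickel, 62 mm long, lying on its side, 17 mm high: round barrel with a 10 mm thick leg along one side, 33 mm from barrel to leg edge. Point: its centre, 8.5 mm above what it lies on. x along its length, y across (the 33 mm, barrel to leg), z up. Grips well across y. 0.2 kg. Belongs in the blue tray
- euro_brass_mid (a point): profile lock cylinder (keyhole-shaped section), yellow brass, 62 mm long, lying on its side, 17 mm high: round barrel with a 10 mm thick leg along one side, 33 mm from barrel to leg edge. Point: its centre, 8.5 mm above what it lies on. x along its length, y across (the 33 mm, barrel to leg), z up. Grips well across y. 0.2 kg. Belongs in the blue tray
- mortise_nickel_mid (a point): round threaded lock cylinder, silver nickel, standing upright, key face up: thread 30 mm in diameter, at the top a rim 34 mm in diameter and 6 mm high; 31 mm high over all. Point: its centre, 15.5 mm above what it stands on. z up along its axis. 0.16 kg. Belongs in the red tray
- mortise_brass_mid (a point): round threaded lock cylinder, yellow brass, standing upright, key face up: thread 30 mm in diameter, at the top a rim 34 mm in diameter and 6 mm high; 31 mm high over all. Point: its centre, 15.5 mm above what it stands on. z up along its axis. 0.16 kg. Belongs in the red tray
- padlock_mid (a point): brass padlock lying flat: a block 34 mm long (x), 40 wide (y), 22 high, and a 7 mm thick steel shackle that reaches 45 mm from the point along +x. Point: the block's centre, 11 mm above what it lies on. z up. Grips well across y. To lie in the middle of a bay its point must be 14 mm off the bay's centre, away from the shackle. 0.26 kg. Belongs in the green tray
- tray_blue: blue fixed tray, 227 x 140 mm, walls 35 high, 3 thick, floor 3 thick. 15 mm high dividers make two empty bays, 84 (x) by 134 mm (y), and a narrow far bay that already holds profile cylinders (fixed). Origin: underside, under the divider between the empty bays; x towards the full bay, y across, z up. Empty bays' centres: x = -43.5 and x = +43.5 mm, y = 0. Tray spans x -88.5 to 138.5 mm
- tray_red: red fixed tray, 227 x 140 mm, walls 35 high, 3 thick, floor 3 thick. 15 mm high dividers make two empty bays, 84 (x) by 134 mm (y), and a narrow far bay that already holds round cylinders, 31 mm high (fixed). Origin: underside, under the divider between the empty bays; x towards the full bay, y across, z up. Empty bays' centres: x = -43.5 and x = +43.5 mm, y = 0. Tray spans x -88.5 to 138.5 mm
- tray_green: green fixed tray, 227 x 140 mm, walls 35 high, 3 thick, floor 3 thick. 15 mm high dividers make two empty bays, 84 (x) by 134 mm (y), and a narrow far bay that already holds a padlock (fixed). Origin: underside, under the divider between the empty bays; x towards the full bay, y across, z up. Empty bays' centres: x = -43.5 and x = +43.5 mm, y = 0. Tray spans x -88.5 to 138.5 mm
- dish: shallow steel dish, 116 mm across and 26 mm high, with small lock pins in it; loose bystander, to be left alone. Origin: centre of its underside.
- screwdriver: screwdriver with a red handle, 190 mm long, lying on the bench; loose bystander, to be left alone. Its length lies along x, handle towards -x.
Not all that is in view belongs to the job. What is shaped like the part that bears padlock_mid but pink or purple is not meant.

How it is judged (in metres and radians):
At the end, for the whole second after the job is handed in: Each lock rests on the floor of an empty bay of its own (height within 4 mm) in the tray of its kind, its point within 30 mm of the bay centre lengthwise; profile cylinders and padlock level, round ones upright within 0.1 rad. Dish and screwdriver moved under 30 mm ((((x of euro_nickel_mid in the frame of tray_blue between -0.0735 and -0.0135 m and y of euro_nickel_mid in the frame of tray_blue between -0.066 and 0.066 m) and (x of euro_brass_mid in the frame of tray_blue between 0.0135 and 0.0735 m and y of euro_brass_mid in the frame of tray_blue between -0.066 and 0.066 m)) or ((x of euro_brass_mid in the frame of tray_blue between -0.0735 and -0.0135 m and y of euro_brass_mid in the frame of tray_blue between -0.066 and 0.066 m) and (x of euro_nickel_mid in the frame of tray_blue between 0.0135 and 0.0735 m and y of euro_nickel_mid in the frame of tray_blue between -0.066 and 0.066 m))) and (((x of mortise_nickel_mid in the frame of tray_red between -0.0735 and -0.0135 m and y of mortise_nickel_mid in the frame of tray_red between -0.066 and 0.066 m) and (x of mortise_brass_mid in the frame of tray_red between 0.0135 and 0.0735 m and y of mortise_brass_mid in the frame of tray_red between -0.066 and 0.066 m)) or ((x of mortise_brass_mid in the frame of tray_red between -0.0735 and -0.0135 m and y of mortise_brass_mid in the frame of tray_red between -0.066 and 0.066 m) and (x of mortise_nickel_mid in the frame of tray_red between 0.0135 and 0.0735 m and y of mortise_nickel_mid in the frame of tray_red between -0.066 and 0.066 m))) and ((x of padlock_mid in the frame of tray_green between -0.0735 and -0.0135 m and y of padlock_mid in the frame of tray_green between -0.066 and 0.066 m) or (x of padlock_mid in the frame of tray_green between 0.0135 and 0.0735 m and y of padlock_mid in the frame of tray_green between -0.066 and 0.066 m)) and z of euro_nickel_mid in the frame of tray_blue between 0.0075 and 0.0155 m and angle between euro_nickel_mid's own x axis and vertical between 1.45 and 1.69 rad and z of euro_brass_mid in the frame of tray_blue between 0.0075 and 0.0155 m and angle between euro_brass_mid's own x axis and vertical between 1.45 and 1.69 rad and z of mortise_nickel_mid in the frame of tray_red between 0.0145 and 0.0225 m and angle between each of mortise_nickel_mid, mortise_brass_mid's own z axis and vertical below 0.1 rad and z of mortise_brass_mid in the frame of tray_red between 0.0145 and 0.0225 m and z of padlock_mid in the frame of tray_green between 0.01 and 0.018 m and angle between the z axis of padlock_mid and the z axis of tray_green, either way round below 0.12 rad and distance of each of dish, screwdriver from where it was at the start of the episode below 0.03 m); the robot touches nothing.
It fails at once if the dish of pins or the screwdriver is moved by more than 30 mm (distance of any of dish, screwdriver from where it was at the start of the episode above 0.03 m).
It fails at once if a lock is let go over its tray more than 25 mm above where it would rest ((x of euro_nickel_mid in the frame of tray_blue between -0.085 and 0.085 m and y of euro_nickel_mid in the frame of tray_blue between -0.066 and 0.066 m and z of euro_nickel_mid in the frame of tray_blue above 0.0365 m and contact force between euro_nickel and the fingers below 0.05 N) or (x of euro_brass_mid in the frame of tray_blue between -0.085 and 0.085 m and y of euro_brass_mid in the frame of tray_blue between -0.066 and 0.066 m and z of euro_brass_mid in the frame of tray_blue above 0.0365 m and contact force between euro_brass and the fingers below 0.05 N) or (x of mortise_nickel_mid in the frame of tray_red between -0.085 and 0.085 m and y of mortise_nickel_mid in the frame of tray_red between -0.066 and 0.066 m and z of mortise_nickel_mid in the frame of tray_red above 0.0435 m and contact force between mortise_nickel and the fingers below 0.05 N) or (x of mortise_brass_mid in the frame of tray_red between -0.085 and 0.085 m and y of mortise_brass_mid in the frame of tray_red between -0.066 and 0.066 m and z of mortise_brass_mid in the frame of tray_red above 0.0435 m and contact force between mortise_brass and the fingers below 0.05 N) or (x of padlock_mid in the frame of tray_green between -0.085 and 0.085 m and y of padlock_mid in the frame of tray_green between -0.066 and 0.066 m and z of padlock_mid in the frame of tray_green above 0.039 m and contact force between padlock and the fingers below 0.05 N)).
It also fails if it takes over 120 s, if anything falls off the work surface, if the arm or the gripper's body presses on something with over 40 N, if the wrist force passes 120 N, or if a joint passes its speed limit or range.

### The arm

A 6-joint arm with a two-finger parallel gripper is mounted at the origin on the work surface. World frame = base frame: x ahead of the robot, y to its left, z up, the work surface at z = 0. Lengths are in mm, angles in rad, forces in N, time in s.
With the tool pointing down it reaches from about 375 to 975 mm from the base axis. Payload 3.8 kg.
Tool frame: the origin (TCP) lies on the centre line of the jaws, within the pads' length; the fingertips stand 17 mm ahead of it and the grasp point (between the pads) lies 2 mm behind it; z points along the fingers, y is the line along which they close (so a half turn about z gives the same grasp; the last joint's range is limited). The gripper opens to 88 mm and grips with 3 to 60 N. Pads are 18 mm wide; open, the fingers measure 123 mm over their backs; the gripper's body (75 mm by 187 mm) begins 45 mm behind the grasp point.
Start: joints at [-1.305, 0.264, 1.604, -0, 1.274, -0.037], TCP at [201.275, -644.288, 255.706] pointing down, gripper open.
Joint ranges: [-2.63, 2.63], [-0.94, 2.18], [0.31, 2.57], [-1.31, 4.45], [0, 2.66], [-2.55, 2.55]. Speed limits (rad/s): [2.57, 2.57, 3.14, 3.14, 3.14, 3.14].

### API

Orientations are given as [roll, pitch, yaw] about the fixed x, y, z axes, in that order (R = Rz(yaw) Ry(pitch) Rx(roll)).
In Python, from plant import bot gives the robot as it stands. The module is installed in compiled form; this text tells all that it offers.
- The arm moves only by the tool step_arm, never from a script. Its argument "plan" is text: rows parted by semicolons, each of 5 numbers parted by spaces: the opening, from 0 (shut) to 1 (fully open), then the shift along the tool's x, y, z in units of 500 mm (1.0 is 500 mm), then the turn about the tool's z in units of 180 degrees (1.0 is 180 degrees). A call has 1 to 8 rows; each row is the pose to reach, as a shift and turn from the pose commanded when the call began, along the tool's axes at that moment, turning the shorter way round; what a row does not reach only later rows make up. A row lasts 1/10 s, in which the tool goes at most 50 mm and 8.59 degrees, less where a joint would pass 70% of its speed; a pose out of reach is approached as far as the arm can. A call with a number of a shift or a turn outside -1 to 1 is refused whole. A call with a gripper value outside its range is refused whole. The fingers move at their own pace and stop on an object; "squeeze" is the grip in N (left out, the last holds). Time passes only in rows, so rows that repeat a pose let the fingers close. It gives the time, the measured TCP pose, the force, the opening and the grip force at its end, in the units of the state.
- bot.sense(): the state, without advancing time (a new reading comes with each control period).
- bot.read_camera(name): name is "scene" or "top"; returns (picture, depth): 400x640x3 uint8, red, green, blue; 400x640 float32, mm along the optical axis (not along the pixel's ray), 0 where there is no reading.
- bot.camera_params(name): a dict with "fx", "fy", "cx", "cy" (pixels), "dist" ([k1, k2, p1, p2, k3] as OpenCV has them; the pictures are not rectified), "R" (3x3) and "t" (3): a world point X has camera coordinates R X + t. Camera axes: x right, y down, z forward; pixel columns grow to the right and rows downward; lengths in mm; the calibration is good to about 2 mm. A picture is of the moment at which its call begins. camera_params takes no time and is no camera call.
- bot.job_done(): hands the job in; it is judged then, once.
The state is a dict: "clock": time; "joint_pos": joint angles; "joint_velocities": joint speeds; "tau": joint torques, N m; "tcp_pos": TCP position; "orientation": TCP orientation; "contact_force": force on the tool from outside, world axes, zero at the start; "ft_torque": the same for the moment, N m; "grip_width": finger opening in mm; "grasp_force": force on a finger pad.
Only numpy, scipy, OpenCV 4.12 (cv2) and the standard library are available. Lean on these libraries where they do the work, as an engineer would, in place of code of your own. Each camera call takes 0.05 s, during which the arm holds its last target. There are 200 camera calls.

## Working session

There is one attempt and no reset: what is moved stays moved. The work goes in short steps, Python scripts to look and compute and a tool call to move; the robot and the scene stay as the last step left them, time stands still between calls to the robot, and variables do not carry over. Pictures are saved under pics/ and viewed, at most 14 in all, crops included, and the job is handed in when it is done.

Besides the shell and the picture viewer there is one more tool, called after "Emit:" as name(argument=value, ...) on one line, values as JSON. step_arm: Moves the arm, as the interface text tells. Its arguments: {"type":"object","properties":{"plan":{"type":"string"},"squeeze":{"type":"number"}},"required":["plan"]}

```bash
mkdir -p pics
cat > h.py <<'E'
import numpy as np, cv2
from plant import bot
def K(p): return np.array([[p['fx'],0,p['cx']],[0,p['fy'],p['cy']],[0,0,1.]])
def ray(name,uv,z):
    "world points where pixel rays meet height z"
    p=bot.camera_params(name);R=np.array(p['R']);t=np.array(p['t'])
    n=cv2.undistortPoints(np.array(uv,float).reshape(-1,1,2),K(p),np.array(p['dist']))[:,0]
    d=np.c_[n,np.ones(len(n))]@R; c=-R.T@t
    return c+d*((z-c[2])/d[:,2])[:,None]
def cloud(name,dep):
    p=bot.camera_params(name);R=np.array(p['R']);t=np.array(p['t'])
    h,w=dep.shape;u,v=np.meshgrid(np.arange(w),np.arange(h))
    n=cv2.undistortPoints(np.stack([u,v],-1).reshape(-1,1,2).astype(float),K(p),np.array(p['dist']))[:,0]
    P=np.c_[n,np.ones(len(n))]*dep.reshape(-1,1)
    return ((P-t)@R).reshape(h,w,3)
def shot(name,tag):
    im,d=bot.read_camera(name);cv2.imwrite(f'pics/{tag}.png',cv2.cvtColor(im,cv2.COLOR_RGB2BGR));np.savez(f'{tag}.npz',im=im,d=d);return im,d
E
python3 - <<'E'
from h import *
for n in('scene','top'):
    im,d=shot(n,n+'0');p=bot.camera_params(n);print(n,p['fx'],-np.array(p['R']).T@np.array(p['t']),np.array(p['R']).round(2).tolist(),(d==0).mean())
s=bot.sense();print(s['tcp_pos'],s['orientation'],s['grip_width'],s['clock'])
E
```

```text
scene 467.4320730268654 [1452.00910379 -459.91560475 1405.86682919] [[0.4, 0.92, -0.01], [0.72, -0.32, -0.62], [-0.57, 0.24, -0.78]] 0.00398046875
top 411.36781271116536 [ 237.20641069  -61.77221756 1229.80370366] [[0.02, -1.0, -0.0], [-0.98, -0.02, -0.19], [0.19, 0.0, -0.98]] 0.0038828125
[ 201.11218801 -643.71639902  254.53114815] [-3.13961290e+00 -6.09658873e-05  3.02805133e-01] 88.30744493152386 0.1
```

View pics/top0.png

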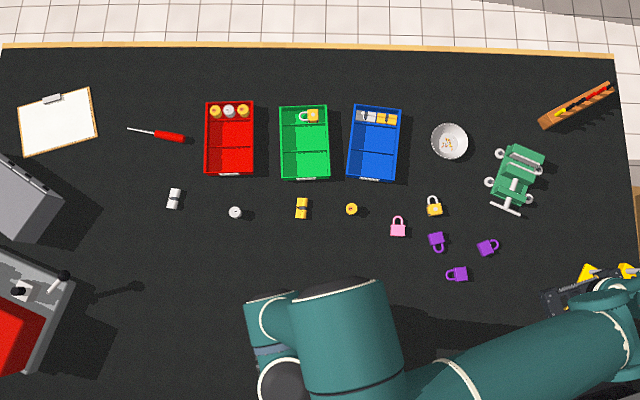

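View pics/scene0.png

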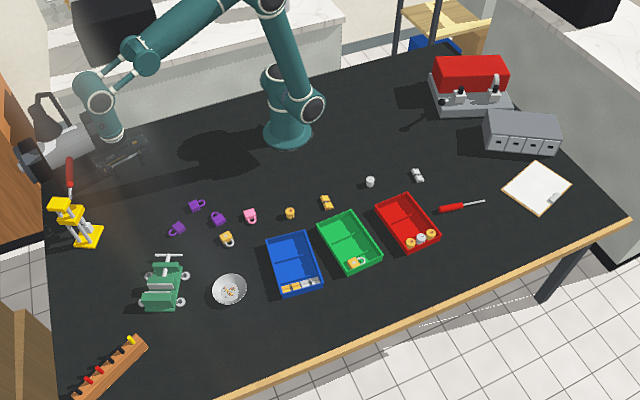

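The top view shows the nickel profile cylinder at (174,198), nickel round one at (235,212), brass profile cylinder at (301,208), brass round one at (351,209) and the brass padlock at (434,207). The trays are red (229,138), green (304,142) and blue (374,143), with their full bays at the top of the picture. The dish is at (449,141) and the screwdriver at (155,134). 

Padlock candidates are yellow (434,207), pink (398,228) and purple (436,241), (487,247) and (457,274). The yellow one fits, since it is brass and pink and purple are excluded. I'll confirm it in a crop.

Run:
```python
from h import *
A=np.load('top0.npz');im,d=A['im'],A['d'];C=cloud('top',d);B=np.load('scene0.npz');CS=cloud('scene',B['d'])
hsvT=cv2.cvtColor(im,cv2.COLOR_RGB2HSV);hsvS=cv2.cvtColor(B['im'],cv2.COLOR_RGB2HSV)
def mk(h,kind):
    H,S,V=[h[...,i].astype(int) for i in range(3)]
    if kind=='y': return ((H>15)&(H<35)&(S>110)&(V>90))
    if kind=='s': return ((S<60)&(V>100))
    if kind=='b': return (H>100)&(H<125)&(S>120)&(V>60)
    if kind=='g': return (H>50)&(H<80)&(S>150)&(V>60)
    if kind=='r': return ((H<6)|(H>174))&(S>150)&(V>60)
def comp(M,uv,r):
    m=np.zeros(M.shape,np.uint8);x,y=uv;m[y-r:y+r,x-r:x+r]=M[y-r:y+r,x-r:x+r];m=cv2.morphologyEx(m,cv2.MORPH_CLOSE,np.ones((3,3)))
    n,l,s,c=cv2.connectedComponentsWithStats(m);i=1+np.argmax(s[1:,4]);return l==i,s[i],c[i]
obj={'euroN':('s',(174,198),(417,175)),'mortN':('s',(235,212),(370,182)),'euroB':('y',(301,208),(326,202)),'mortB':('y',(351,209),(290,213)),'pad':('y',(434,207),(227,239))}
for k,(c,a,b) in obj.items():
    for n,M,Cl,uv in(('top',mk(hsvT,c),C,a),('scene',mk(hsvS,c),CS,b)):
        m,s,ce=comp(M,uv,20);P=Cl[m];P=P[P[:,2]>4]
        zt=np.percentile(P[:,2],90)
        ys,xs=np.nonzero(m);Q=ray(n,np.c_[xs,ys],zt)[:,:2].astype(np.float32);rr=cv2.minAreaRect(Q)
        print(k,n,s[4],ce.round(1),'ztop',zt.round(1),'mean',P.mean(0).round(1),'rect',np.round(rr[0],1),np.round(rr[1],1),round(rr[2],1))
    # triangulate centroids
for k,a,b in(('b',(374,143),(294,264)),('g',(304,142),(350,242)),('r',(229,138),(407,222))):
    for n,M,Cl,uv in(('top',mk(hsvT,k),C,a),('scene',mk(hsvS,k),CS,b)):
        m,s,ce=comp(M,uv,45);P=Cl[m];R=P[(P[:,2]>25)&(P[:,2]<45)]
        rr=cv2.minAreaRect(R[:,:2].astype(np.float32));F=P[P[:,2]<8]
        print(k,n,len(R),'rim z',np.percentile(R[:,2],[50,90]).round(1),'floor z',np.median(F[:,2]).round(1),'rect',np.round(rr[0],1),np.round(rr[1],1),round(rr[2],1))
big=cv2.resize(im[180:290,380:510,::-1],None,fx=5,fy=5,interpolation=cv2.INTER_CUBIC);cv2.imwrite('pics/crop1.png',big)
```

```text
euroN top 207 [173.  198.1] ztop 17.5 mean [456.2 386.4  12.5] rect [455.8 383.7] [31.7 63.6] 81.0
euroN scene 110 [417.4 174.9] ztop 18.4 mean [457.4 386.8  12.4] rect [459.3 384.2] [31.1 75.3] 80.4
mortN top 120 [234.4 211.7] ztop 34.6 mean [416.3 192.3  29.9] rect [416.6 192.5] [33.1 35.5] 3.3
mortN scene 86 [369.7 181. ] ztop 35.8 mean [417.2 191.7  25.9] rect [428.2 186.4] [31.3 57.5] 62.9
euroB top 210 [300.7 207.5] ztop 17.3 mean [436.4  -3.2  12.3] rect [435.8  -3.9] [32.3 63.8] 85.6
euroB scene 131 [326.3 201.9] ztop 20.2 mean [435.2  -4.4  14.9] rect [440.5  -5.6] [33.5 74.4] 87.0
mortB top 109 [351.3 208.4] ztop 33.7 mean [ 430.4 -150.6   53.4] rect [ 433.6 -153.4] [33.  32.4] 0.6
mortB scene 98 [289.8 212.4] ztop 36.1 mean [ 435.3 -153.    26.7] rect [ 442.9 -155.2] [33.4 51.6] 68.4
pad top 163 [434.1 209.2] ztop 24.0 mean [ 436.4 -397.8   36.1] rect [ 438.7 -400.4] [35.1 46.4] 11.4
pad scene 115 [225.6 236.7] ztop 28.3 mean [ 459.1 -403.3   46.9] rect [ 446.9 -402. ] [45.5 41.2] 8.8
b top 549 rim z [34.8 38.3] floor z 3.0 rect [ 643.7 -219.2] [149.2 231.1] 83.8
b scene 446 rim z [35.2 40.2] floor z 4.0 rect [ 638.4 -218.2] [148.9 236.1] 83.8
g top 522 rim z [34.7 38.2] floor z 3.2 rect [641.   -6.5] [230.9 148.2] 4.0
g scene 432 rim z [34.8 39.8] floor z 4.1 rect [634.9  -5.7] [233.6 152.3] 4.3
r top 618 rim z [34.5 38.2] floor z 3.0 rect [650.1 225.2] [230.8 148.4] 3.3
r scene 426 rim z [34.5 39.8] floor z 4.2 rect [646.5 226.7] [236.1 154.7] 1.8
```

View pics/crop1.png

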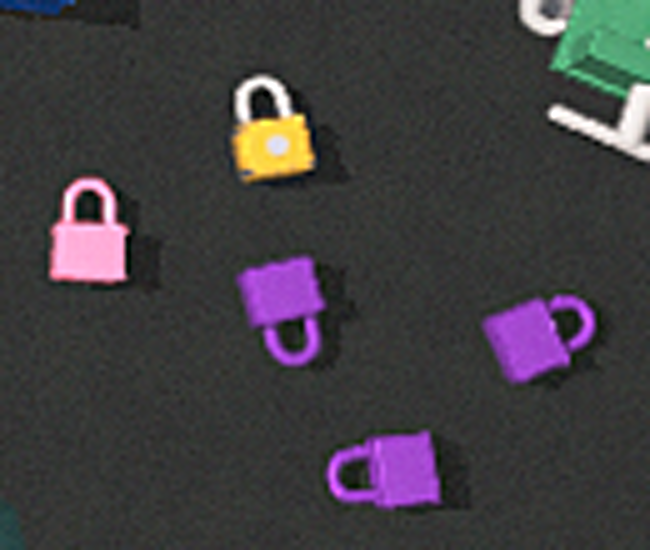

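The crop shows the brass padlock at (272,150), with its shackle pointing up and slightly left, which is +x with a yaw of about +10°. The other four are pink or purple. Heights from both views are about 18 (profile), 33 (round), 23 (padlock) and 3 (tray floor), which agrees with the text. The padlock goes first.

```bash
cat > mv.py <<'E'
# mv.py x0 y0 z0 yaw0  x y z yaw -> shift in tool units, from commanded pose; no args: measured
import sys,math
from plant import bot
a=list(map(float,sys.argv[1:]))
p=a[:4]
for i in range(4,len(a),4):
    q=a[i:i+4];dx,dy,dz=[q[k]-p[k] for k in range(3)];c,s=math.cos(p[3]),math.sin(p[3])
    print([round(v,3) for v in((dx*c+dy*s)/500,(dx*s-dy*c)/500,-dz/500,-(q[3]-p[3])/math.pi)])
if not a:
    s=bot.sense();print(s['tcp_pos'],s['orientation'],s['contact_force'],s['grip_width'],s['grasp_force'],s['clock'])
E
python3 mv.py 201.3 -644.3 255.7 .303 439 -403 120 .18
python3 mv.py 439 -403 120 .18 439 -403 20 .18
```

```text
[0.598, -0.319, 0.271, 0.039]
[0.0, 0.0, 0.2, -0.0]
```

Emit:
step_arm(plan="1 0.3 -0.16 0.05 0.039;1 0.598 -0.319 0.1 0.039;1 0.598 -0.319 0.1 0.039;1 0.598 -0.319 0.1 0.039;1 0.598 -0.319 0.15 0.039;1 0.598 -0.319 0.271 0.039;1 0.598 -0.319 0.271 0.039;1 0.598 -0.319 0.271 0.039")

```text
clock: 0.9
tcp_pos: [439.2, -399.4, 117.0]
orientation: [-3.138, 0.002, 0.182]
contact_force: [-0.8, -0.3, -0.6]
grip_width: 88.1
grasp_force: 0.0
```

Emit:
step_arm(plan="1 0 0 0.08 0;1 0 0 0.16 0;1 0 0 0.18 0;1 0 0 0.192 0;1 0 0 0.192 0;1 0 0 0.192 0")

```text
clock: 1.5
tcp_pos: [440.1, -404.3, 26.2]
orientation: [3.139, -0.002, 0.18]
contact_force: [-0.5, 0.5, 0.1]
grip_width: 88.0
grasp_force: 0.0
```

```bash
python3 mv.py
python3 - <<'E'
from h import *
im,d=shot('top','t1');cv2.imwrite('pics/c2.png',cv2.resize(im[150:270,370:530,::-1],None,fx=5,fy=5))
E
```

```text
[ 440.14722451 -404.32431763   26.20540169] [ 3.13885317e+00 -1.89832428e-03  1.79818166e-01] [-0.48239482  0.50117557  0.0600916 ] 87.96449157132314 0.0 1.5
```

View pics/c2.png

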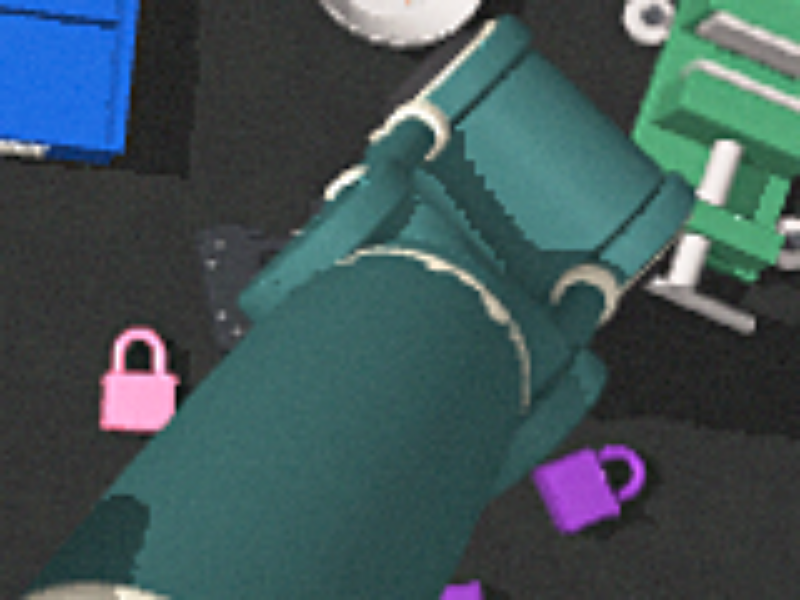

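The arm hides the padlock from the top camera at (560,480). The jaws should straddle it, so I'll close and read the opening, which should be about 40.

Emit:
step_arm(plan="1 0 0 0.008 0;1 0 0 0.008 0;0.3 0 0 0.008 0;0.3 0 0 0.008 0;0.3 0 0 0.008 0;0.3 0 0 0.008 0;0.3 0 0 0.008 0;0.3 0 0 0.008 0", squeeze=30)

```text
clock: 2.35
tcp_pos: [439.1, -402.9, 20.2]
orientation: [3.142, 0.0, 0.18]
contact_force: [1.1, -3.1, 0.3]
grip_width: 42.4
grasp_force: 0.4
```

Emit:
step_arm(plan="0.2 0 0 0 0;0.2 0 0 0 0;0.2 0 0 0 0;0.2 0 0 0 0")

```text
clock: 2.75
tcp_pos: [439.2, -403.1, 20.2]
orientation: [3.141, -0.0, 0.18]
contact_force: [0.7, -0.8, -1.1]
grip_width: 40.0
grasp_force: 30.0
```

```bash
python3 mv.py 439 -403 20 .18 439 -403 120 .18
# green: origin from centre (639,-6) yaw .07, near bay, point 14 mm towards -x
python3 -c "
import math
for n,cx,cy,w,off in(('green',639,-6,.07,[-57.5,29.5]),('blue',642,-219,-.108,[-43.5,43.5]),('red',649,226,.05,[-43.5,43.5])):
  for o in off: print(n,o,cx+(o-25)*math.cos(w),cy+(o-25)*math.sin(w))"
python3 mv.py 439 -403 120 .18 557 -12 120 .07 557 -12 25 .07
```

```text
[0.0, 0.0, -0.2, -0.0]
green -57.5 556.7020424791044 -11.770284905346454
green 29.5 643.4889795011397 -5.685257186981103
blue -43.5 573.899103844718 -211.6163733269145
blue 43.5 660.3922128302586 -220.99411815258514
red -43.5 580.5856071629448 222.57642690495854
red 43.5 667.4768798173069 226.92461463150755
[0.372, -0.727, -0.0, 0.035]
[0.372, -0.727, 0.19, 0.035]
```

Emit:
step_arm(plan="0.2 0 0 -0.05 0;0.2 0 0 -0.1 0;0.2 0 0 -0.2 0;0.2 0 0 -0.2 0;0.2 0.04 -0.08 -0.2 0.035;0.2 0.08 -0.16 -0.2 0.035;0.2 0.12 -0.24 -0.2 0.035;0.2 0.16 -0.32 -0.2 0.035", squeeze=40)

```text
clock: 3.55
tcp_pos: [488.0, -228.9, 118.6]
orientation: [-3.14, 0.002, 0.069]
contact_force: [0.7, 0.4, -2.4]
grip_width: 39.5
grasp_force: 40.0
```

```bash
python3 mv.py
python3 - <<'E'
import math
c,s=math.cos(.18),math.sin(.18); a,b=80,-160
x,y=439+a*c+b*s,-403+a*s-b*c
import subprocess;print(x,y);print(subprocess.getoutput(f'python3 mv.py {x} {y} 120 .07 557 -12 120 .07'))
E
```

```text
[ 488.02743358 -228.94792232  118.61247914] [-3.13994489e+00  2.26968427e-03  6.94660334e-02] [ 0.67025421  0.43162637 -2.35037709] 39.49731174330965 39.99862985685468 3.55
489.0627636749179 -231.2626432798346
[0.166, -0.428, -0.0, -0.0]
```

Emit:
step_arm(plan="0.2 0.035 -0.09 0 0;0.2 0.07 -0.18 0 0;0.2 0.105 -0.27 0 0;0.2 0.14 -0.36 0 0;0.2 0.166 -0.428 0 0;0.2 0.166 -0.428 0 0;0.2 0.166 -0.428 0 0;0.2 0.166 -0.428 0.06 0")

```text
clock: 4.35
tcp_pos: [560.0, -12.7, 93.2]
orientation: [3.14, -0.008, 0.07]
contact_force: [1.1, -0.6, -2.5]
grip_width: 39.7
grasp_force: 40.0
```

```bash
python3 mv.py
python3 - <<'E'
from h import *
im,d=shot('scene','s1');cv2.imwrite('pics/c3.png',cv2.resize(im[150:290,200:440,::-1],None,fx=3.3,fy=3.3,interpolation=cv2.INTER_CUBIC))
E
```

```text
[560.0293546  -12.71603008  93.23407121] [ 3.1400755  -0.00760585  0.07034739] [ 1.06653642 -0.62538059 -2.5366776 ] 39.67408342353619 39.99986244365573 4.35
```

View pics/c3.png

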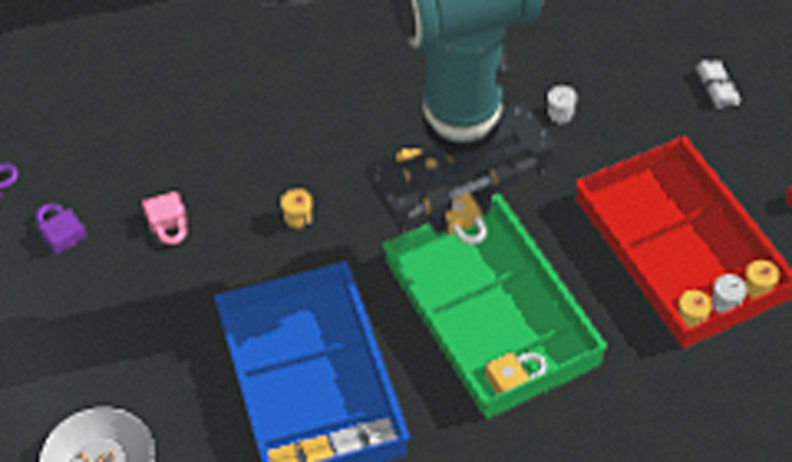

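The padlock hangs over the near green bay at crop (463,215), with its shackle towards the divider. I'll lower it.

Emit:
step_arm(plan="0.2 0.008 0 0.04 0;0.2 0.008 0 0.08 0;0.2 0.008 0 0.11 0;0.2 0.008 0 0.12 0;0.2 0.008 0 0.132 0;0.2 0.008 0 0.132 0;0.2 0.008 0 0.132 0;0.2 0.008 0 0.132 0")

```text
clock: 5.2
tcp_pos: [561.6, -11.6, 25.1]
orientation: [3.141, -0.001, 0.07]
contact_force: [0.2, -0.4, -3.4]
grip_width: 39.7
grasp_force: 40.0
```

Emit:
step_arm(plan="0.2 0 0 0.003 0;0.2 0 0 0.003 0;0.72 0 0 0.003 0;0.72 0 0 0.003 0;0.72 0 0 0.003 0;0.72 0 0 0.003 0;0.72 0 0 -0.08 0;0.72 0 0 -0.18 0")

```text
clock: 6.0
tcp_pos: [558.1, -11.4, 112.2]
orientation: [-3.141, 0.007, 0.07]
contact_force: [0.8, -0.9, 0.4]
grip_width: 63.7
grasp_force: 0.0
```

```bash
python3 mv.py; python3 mv.py 561 -12 114 .07 434 -153 120 .07 434 -153 26 .07
```

```text
[558.09829603 -11.38811825 112.19910949] [-3.14063091  0.00710445  0.07029721] [ 0.80126466 -0.89995774  0.39998629] 63.686229301876274 0.0 6.0
[-0.273, 0.264, -0.012, -0.0]
[-0.273, 0.264, 0.176, -0.0]
```

Emit:
step_arm(plan="0.8 -0.07 0.068 -0.015 0;0.8 -0.14 0.136 -0.015 0;0.8 -0.21 0.2 -0.015 0;0.8 -0.273 0.264 -0.015 0;0.8 -0.273 0.264 -0.015 0;0.8 -0.273 0.264 0.06 0;0.8 -0.273 0.264 0.12 0;0.8 -0.273 0.264 0.12 0")

```text
clock: 6.8
tcp_pos: [430.9, -151.1, 50.8]
orientation: [-3.138, 0.007, 0.07]
contact_force: [-0.8, 0.9, -0.7]
grip_width: 70.7
grasp_force: 0.0
```

Emit:
step_arm(plan="0.8 0 0 0.03 0;0.8 0 0 0.053 0;0.8 0 0 0.053 0;0.25 0 0 0.053 0;0.25 0 0 0.053 0;0.25 0 0 0.053 0;0.25 0 0 0.053 0;0.25 0 0 0.053 0", squeeze=20)

```text
clock: 7.6
tcp_pos: [434.3, -153.0, 28.1]
orientation: [3.141, -0.001, 0.07]
contact_force: [-0.8, -0.5, 1.5]
grip_width: 33.3
grasp_force: 20.1
```

Emit:
step_arm(plan="0.2 0 0 0 0;0.2 0 0 0 0;0.2 0 0 0 0", squeeze=30)

```text
clock: 7.9
tcp_pos: [434.3, -153.1, 28.1]
orientation: [3.141, -0.001, 0.07]
contact_force: [0.1, -1.4, 3.4]
grip_width: 32.3
grasp_force: 30.0
```

Emit:
step_arm(plan="0.2 0 0 -0.04 0;0.2 0 0 -0.1 0;0.2 0 0 -0.2 0;0.2 0 0 -0.2 0;0.2 0 0 -0.2 0")

```text
clock: 8.4
tcp_pos: [434.7, -153.0, 128.6]
orientation: [3.141, -0.002, 0.07]
contact_force: [-0.3, -0.1, -2.2]
grip_width: 32.4
grasp_force: 30.0
```

```bash
python3 mv.py;  python3 mv.py 434 -153 126 .07 667 227 126 .05
python3 - <<'E'
from h import *
im,d=shot('scene','s2');cv2.imwrite('pics/c4.png',cv2.resize(im[130:290,220:440,::-1],None,fx=3.6,fy=3.6,interpolation=cv2.INTER_CUBIC))
E
```

```text
[ 434.68316996 -153.03281498  128.58356721] [ 3.14054528e+00 -2.34713982e-03  7.03361460e-02] [-0.33287097 -0.08519021 -2.21061837] 32.42300345748076 30.00016339123249 8.4
[0.518, -0.726, -0.0, 0.006]
```

View pics/c4.png

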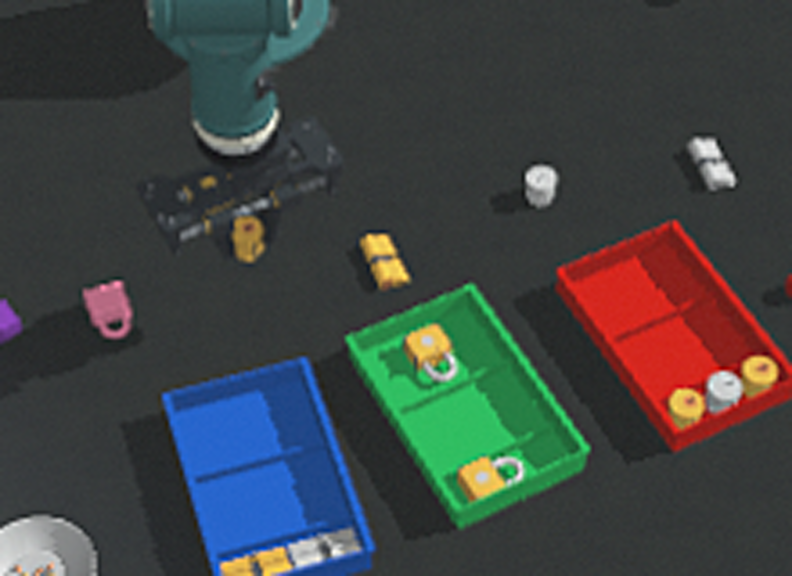

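The padlock lies flat in the near green bay at crop (430,345). The brass round cylinder hangs in the jaws at (248,238). I'll carry it to the far red bay.

Emit:
step_arm(plan="0.2 0.052 -0.073 0 0;0.2 0.104 -0.145 0 0;0.2 0.156 -0.218 0 0;0.2 0.208 -0.29 0 0;0.2 0.26 -0.363 0 0;0.2 0.312 -0.436 0 0;0.2 0.364 -0.508 0 0;0.2 0.416 -0.58 0 0")

```text
clock: 9.25
tcp_pos: [619.6, 152.4, 124.0]
orientation: [3.141, 0.006, 0.071]
contact_force: [0.1, -0.2, -1.1]
grip_width: 32.1
grasp_force: 30.0
```

Emit:
step_arm(plan="0.2 0.052 -0.073 0 0;0.2 0.102 -0.146 0 0.006;0.2 0.102 -0.146 0 0.006;0.2 0.102 -0.146 0.06 0.006;0.2 0.102 -0.146 0.12 0.006;0.2 0.102 -0.146 0.12 0.006;0.2 0.102 -0.146 0.12 0.006")

```text
clock: 9.95
tcp_pos: [664.5, 226.3, 64.8]
orientation: [3.14, 0.006, 0.051]
contact_force: [-0.4, 0.8, -0.7]
grip_width: 32.3
grasp_force: 30.0
```

```bash
python3 mv.py;  python3 - <<'E'
from h import *
im,d=shot('scene','s3');cv2.imwrite('pics/c5.png',cv2.resize(im[160:270,360:480,::-1],None,fx=5.4,fy=5.4,interpolation=cv2.INTER_CUBIC))
E
```

```text
[664.48638419 226.32526674  64.80593606] [3.14010107 0.00583508 0.05113745] [-0.35961158  0.84824335 -0.70963183] 32.25222611592466 30.00004805624485 9.95
```

View pics/c5.png

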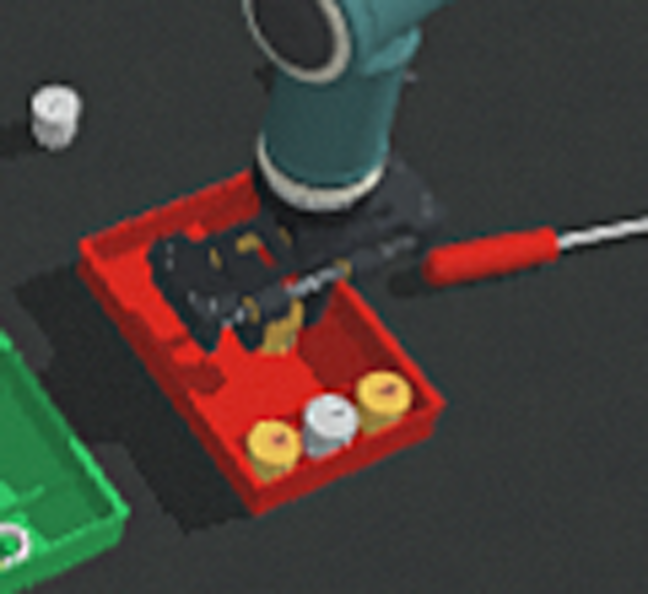

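The brass round cylinder is held over the far red bay at crop (280,330), clear of the full bay and the screwdriver.

Emit:
step_arm(plan="0.2 0 0 0.03 0;0.2 0 0 0.055 0;0.2 0 0 0.066 0;0.2 0 0 0.07 0;0.2 0 0 0.07 0;0.2 0 0 0.07 0")

```text
clock: 10.6
tcp_pos: [667.2, 227.6, 33.1]
orientation: [-3.141, -0.001, 0.051]
contact_force: [0.2, 0.4, -1.4]
grip_width: 32.1
grasp_force: 30.0
```

Emit:
step_arm(plan="0.2 0 0 0.004 0;0.2 0 0 0.004 0;0.2 0 0 0.004 0")

```text
clock: 10.9
tcp_pos: [667.3, 227.7, 31.3]
orientation: [-3.141, -0.001, 0.052]
contact_force: [0.7, -0.6, -0.5]
grip_width: 32.7
grasp_force: 30.0
```

Emit:
step_arm(plan="0.2 0 0 0.002 0;0.2 0 0 0.002 0;0.66 0 0 0.002 0;0.66 0 0 0.002 0;0.66 0 0 0.002 0;0.66 0 0 0.002 0;0.66 0 0 -0.08 0;0.66 0 0 -0.178 0")

```text
clock: 11.7
tcp_pos: [664.0, 226.6, 116.4]
orientation: [3.14, 0.008, 0.051]
contact_force: [0.0, 1.4, 0.4]
grip_width: 58.3
grasp_force: 0.0
```

```bash
python3 mv.py; python3 mv.py 667 227 118 .05 417 192 118 .05; python3 mv.py 417 192 118 .05 580 222 118 .05
```

```text
[664.02080011 226.60757791 116.39289366] [3.13960663 0.00790629 0.05144515] [0.01018255 1.38599468 0.41385699] 58.3391837628661 0.0 11.7
[-0.503, 0.045, -0.0, -0.0]
[0.329, -0.044, -0.0, -0.0]
```

Emit:
step_arm(plan="0.8 -0.1 0.01 0 0;0.8 -0.2 0.02 0 0;0.8 -0.3 0.03 0 0;0.8 -0.4 0.04 0 0;0.8 -0.503 0.045 0 0;0.8 -0.503 0.045 0 0;0.8 -0.503 0.045 0.06 0;0.8 -0.503 0.045 0.12 0")

```text
clock: 12.5
tcp_pos: [418.5, 192.9, 60.7]
orientation: [-3.14, -0.005, 0.052]
contact_force: [0.4, -0.1, -0.8]
grip_width: 70.6
grasp_force: 0.0
```

Emit:
step_arm(plan="0.8 0 0 0.03 0;0.8 0 0 0.064 0;0.8 0 0 0.064 0;0.2 0 0 0.064 0;0.2 0 0 0.064 0;0.2 0 0 0.064 0;0.2 0 0 0.064 0;0.2 0 0 0.064 0", squeeze=30)

```text
clock: 13.3
tcp_pos: [417.3, 192.3, 28.3]
orientation: [-3.141, -0.001, 0.051]
contact_force: [-0.2, 1.5, 2.3]
grip_width: 33.0
grasp_force: 30.3
```

Emit:
step_arm(plan="0.2 0 0 0 0;0.2 0 0 -0.06 0;0.2 0 0 -0.12 0;0.2 0 0 -0.184 0;0.2 0.09 -0.01 -0.184 0;0.2 0.18 -0.022 -0.184 0;0.2 0.27 -0.034 -0.184 0;0.2 0.329 -0.044 -0.184 0")

```text
clock: 14.1
tcp_pos: [582.7, 222.8, 119.9]
orientation: [-3.141, -0.002, 0.051]
contact_force: [-0.0, -0.2, -0.8]
grip_width: 32.0
grasp_force: 30.0
```

Emit:
step_arm(plan="0.2 0 0 0 0;0.2 0 0 0.06 0;0.2 0 0 0.12 0;0.2 0 0 0.15 0;0.2 0 0 0.17 0;0.2 0 0 0.176 0;0.2 0 0 0.178 0;0.2 0 0 0.178 0")

```text
clock: 14.9
tcp_pos: [580.7, 222.8, 31.7]
orientation: [-3.141, -0.002, 0.051]
contact_force: [-0.9, 0.3, -1.8]
grip_width: 32.4
grasp_force: 30.0
```

Emit:
step_arm(plan="0.2 0 0 0.002 0;0.2 0 0 0.002 0;0.66 0 0 0.002 0;0.66 0 0 0.002 0;0.66 0 0 0.002 0;0.66 0 0 0.002 0;0.66 0 0 -0.08 0;0.66 0 0 -0.178 0")

```text
clock: 15.7
tcp_pos: [577.3, 221.6, 117.0]
orientation: [3.14, 0.007, 0.051]
contact_force: [0.8, 0.2, 0.3]
grip_width: 58.0
grasp_force: 0.0
```

```bash
python3 mv.py; python3 mv.py 581 222 118 .05 456 385 118 -.157 456 385 20 -.157
```

```text
[577.26613651 221.5717071  117.03758583] [3.13951554 0.00737723 0.05144472] [0.80544623 0.21348601 0.33497432] 58.040187266416446 0.0 15.7
[-0.233, -0.338, -0.0, 0.066]
[-0.233, -0.338, 0.196, 0.066]
```

Emit:
step_arm(plan="0.9 -0.06 -0.08 0 0.033;0.9 -0.12 -0.16 0 0.066;0.9 -0.18 -0.25 0 0.066;0.9 -0.233 -0.338 0 0.066;0.9 -0.233 -0.338 0 0.066;0.9 -0.233 -0.338 0.06 0.066;0.9 -0.233 -0.338 0.12 0.066;0.9 -0.233 -0.338 0.17 0.066")

```text
clock: 16.5
tcp_pos: [454.8, 384.7, 33.3]
orientation: [3.141, 0.0, -0.155]
contact_force: [0.3, -0.4, -0.3]
grip_width: 79.4
grasp_force: 0.0
```

Emit:
step_arm(plan="0.9 0 0 0.02 0;0.9 0 0 0.03 0;0.9 0 0 0.03 0;0.2 0 0 0.03 0;0.2 0 0 0.03 0;0.2 0 0 0.03 0;0.2 0 0 0.03 0;0.2 0 0 0.03 0", squeeze=30)

```text
clock: 17.3
tcp_pos: [455.1, 385.5, 20.2]
orientation: [-3.141, -0.0, -0.156]
contact_force: [-0.9, 0.1, 0.2]
grip_width: 41.4
grasp_force: 0.0
```

Emit:
step_arm(plan="0.2 0 0 0 0;0.2 0 0 0 0;0.2 0 0 0 0", squeeze=40)

```text
clock: 17.6
tcp_pos: [455.0, 385.4, 19.9]
orientation: [-3.141, -0.0, -0.156]
contact_force: [0.5, 0.4, 2.0]
grip_width: 30.4
grasp_force: 40.0
```

Emit:
step_arm(plan="0.2 0 0 -0.05 0;0.2 0 0 -0.1 0;0.2 0 0 -0.2 0;0.2 0 0 -0.2 0;0.2 0 0 -0.2 0")

```text
clock: 18.1
tcp_pos: [455.7, 385.9, 121.0]
orientation: [-3.139, -0.002, -0.156]
contact_force: [-0.0, -0.3, -2.2]
grip_width: 30.2
grasp_force: 40.0
```

```bash
python3 mv.py;  python3 mv.py 455 385.5 120 -.156 660 -221 120 -.108
python3 - <<'E'
from h import *
im,d=shot('scene','s4');cv2.imwrite('pics/c6.png',cv2.resize(im[80:260,320:480,::-1],None,fx=3.3,fy=3.3,interpolation=cv2.INTER_CUBIC))
E
```

```text
[455.70550886 385.87768709 121.02647627] [-3.13942278e+00 -2.04799460e-03 -1.55867829e-01] [-1.90058374e-03 -3.45616530e-01 -2.20468610e+00] 30.230123579737292 39.999491572380066 18.1
[0.593, 1.135, -0.0, -0.015]
```

View pics/c6.png

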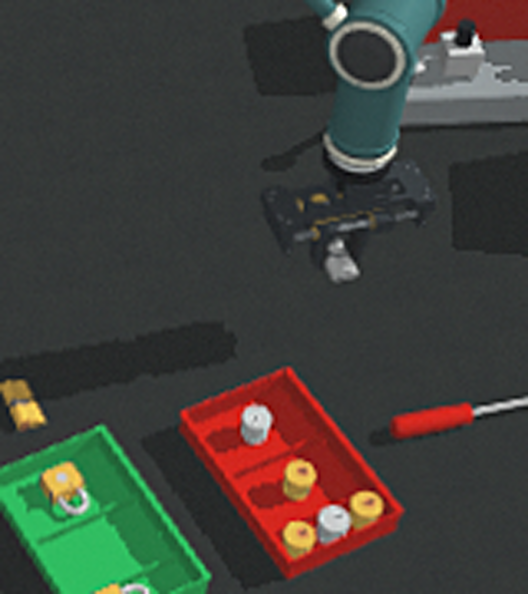

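Both round cylinders stand upright in the red bays at crop (256,424) and (299,480). The nickel profile cylinder is held at (340,262). Next is the far blue bay.

Emit:
step_arm(plan="0.2 0.043 0.081 0 0;0.2 0.085 0.162 0 0;0.2 0.127 0.243 0 0;0.2 0.17 0.324 0 0;0.2 0.212 0.405 0 0;0.2 0.254 0.487 0 0;0.2 0.297 0.568 0 0;0.2 0.339 0.649 0 0")

```text
clock: 18.95
tcp_pos: [570.2, 36.5, 116.8]
orientation: [3.141, 0.005, -0.156]
contact_force: [1.0, -0.1, -1.5]
grip_width: 30.5
grasp_force: 40.0
```

Emit:
step_arm(plan="0.2 0.043 0.081 0 0;0.2 0.085 0.162 0 0;0.2 0.127 0.243 0 0;0.2 0.17 0.324 0 0;0.2 0.212 0.405 0 0;0.2 0.254 0.486 0 -0.015;0.2 0.254 0.486 0 -0.015;0.2 0.254 0.486 0.06 -0.015")

```text
clock: 19.75
tcp_pos: [661.9, -223.7, 91.3]
orientation: [3.141, -0.005, -0.112]
contact_force: [-0.2, 0.6, -1.4]
grip_width: 30.0
grasp_force: 40.0
```

```bash
python3 mv.py;  python3 - <<'E'
from h import *
im,d=shot('scene','s5');cv2.imwrite('pics/c7.png',cv2.resize(im[180:310,220:370,::-1],None,fx=4.5,fy=4.5,interpolation=cv2.INTER_CUBIC))
E
```

```text
[ 661.88832218 -223.70724144   91.33736361] [ 3.14059114 -0.00500602 -0.11171327] [-0.24383317  0.61585413 -1.43435359] 29.99453264024011 39.99933958053589 19.75
```

View pics/c7.png

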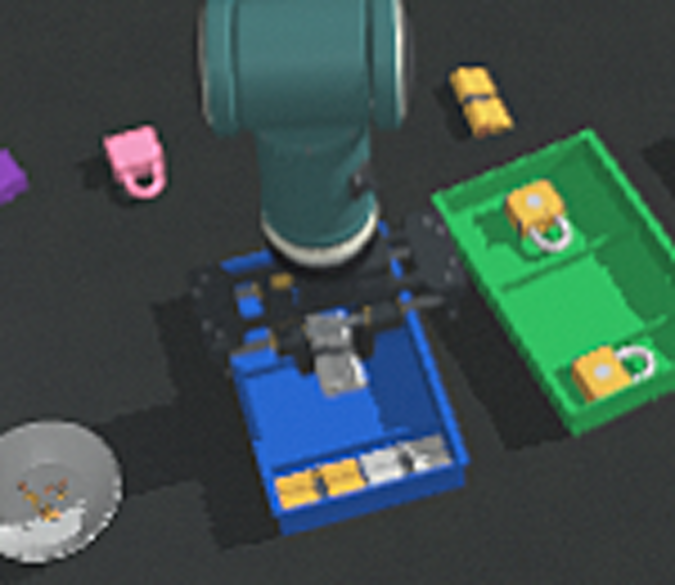

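The cylinder is level over the far blue bay at crop (338,355). I'll lower it.

Emit:
step_arm(plan="0.2 0 0 0.04 0;0.2 0 0 0.08 0;0.2 0 0 0.11 0;0.2 0 0 0.125 0;0.2 0 0 0.132 0;0.2 0 0 0.132 0;0.2 0 0 0.132 0")

```text
clock: 20.5
tcp_pos: [660.3, -221.3, 24.2]
orientation: [3.141, -0.001, -0.109]
contact_force: [-0.3, 0.4, -1.1]
grip_width: 30.1
grasp_force: 40.0
```

Emit:
step_arm(plan="0.2 0 0 0.002 0;0.2 0 0 0.002 0;0.66 0 0 0.002 0;0.66 0 0 0.002 0;0.66 0 0 0.002 0;0.66 0 0 0.002 0;0.66 0 0 -0.08 0;0.66 0 0 -0.19 0")

```text
clock: 21.3
tcp_pos: [657.0, -220.4, 110.8]
orientation: [-3.14, 0.008, -0.109]
contact_force: [1.5, -0.6, 0.2]
grip_width: 58.2
grasp_force: 0.0
```

```bash
python3 mv.py; python3 mv.py 660 -221 119 -.108 436 -4 119 -.077; python3 mv.py 436 -4 120 -.077 574 -212 120 -.108
```

```text
[ 657.00680441 -220.36189922  110.76118593] [-3.13967407  0.00753135 -0.10877453] [ 1.50614024 -0.62139123  0.16622003] 58.20974552118892 0.0 21.3
[-0.492, -0.383, -0.0, -0.01]
[0.307, 0.394, -0.0, 0.01]
```

Emit:
step_arm(plan="0.9 -0.07 -0.055 0 -0.01;0.9 -0.14 -0.11 0 -0.01;0.9 -0.21 -0.165 0 -0.01;0.9 -0.28 -0.22 0 -0.01;0.9 -0.35 -0.275 0 -0.01;0.9 -0.42 -0.33 0 -0.01;0.9 -0.492 -0.383 0 -0.01;0.9 -0.492 -0.383 0 -0.01")

```text
clock: 22.1
tcp_pos: [430.9, -1.8, 112.4]
orientation: [-3.141, 0.005, -0.074]
contact_force: [0.2, -0.2, 0.5]
grip_width: 79.3
grasp_force: 0.0
```

Emit:
step_arm(plan="0.9 0 0 0.06 0;0.9 0 0 0.12 0;0.9 0 0 0.17 0;0.9 0 0 0.19 0;0.9 0 0 0.198 0;0.9 0 0 0.198 0;0.2 0 0 0.198 0;0.2 0 0 0.198 0", squeeze=40)

```text
clock: 22.9
tcp_pos: [438.3, -4.7, 17.4]
orientation: [3.142, -0.003, -0.078]
contact_force: [-3.0, -0.8, 11.3]
grip_width: 65.5
grasp_force: 6.2
```

Emit:
step_arm(plan="0.2 0 0 0 0;0.2 0 0 0 0;0.2 0 0 0 0;0.2 0 0 0 0;0.2 0 0 0 0;0.2 0 0 0 0;0.2 0 0 0 0")

```text
clock: 23.6
tcp_pos: [439.9, -4.9, 17.4]
orientation: [3.142, -0.006, -0.078]
contact_force: [-0.4, 0.6, 9.7]
grip_width: 30.5
grasp_force: 41.1
```

The tips rest lightly on the bench at 10 N and the grip is good. I'll lift and settle.

Emit:
step_arm(plan="0.2 0 0 -0.03 0;0.2 0 0 -0.1 0;0.2 0 0 -0.2 0;0.2 0 0 -0.2 0;0.2 0 0 -0.2 0;0.2 0 0 -0.2 0")

```text
clock: 24.2
tcp_pos: [435.0, -4.4, 113.5]
orientation: [3.142, 0.002, -0.078]
contact_force: [0.2, 0.3, -2.9]
grip_width: 30.5
grasp_force: 40.0
```

```bash
python3 mv.py
python3 - <<'E'
from h import *
import subprocess
s=bot.sense();x,y,z=s['tcp_pos'];w=s['orientation'][2]
print(subprocess.getoutput(f'python3 mv.py {x} {y} {z} {w} 574 -212 120 -.108'))
im,d=shot('scene','s6');cv2.imwrite('pics/c8.png',cv2.resize(im[120:310,220:370,::-1],None,fx=3.1,fy=3.1,interpolation=cv2.INTER_CUBIC))
E
```

```text
[434.9518881   -4.41236215 113.53322443] [ 3.14153032e+00  2.25507110e-03 -7.75716490e-02] [ 0.20335746  0.31481965 -2.85539724] 30.458834339961534 39.99828279018402 24.2
[0.309, 0.392, -0.013, 0.01]
this script no longer has the robotException ignored in: <_io.TextIOWrapper mode='rw' encoding='UTF-8'>
Traceback (most recent call last):
BrokenPipeError: [Errno 32] Broken pipe
```

Emit:
step_arm(plan="0.2 0.052 0.066 -0.013 0;0.2 0.104 0.132 -0.013 0;0.2 0.156 0.198 -0.013 0;0.2 0.208 0.264 -0.013 0;0.2 0.26 0.33 -0.013 0;0.2 0.309 0.392 -0.013 0.01;0.2 0.309 0.392 -0.013 0.01;0.2 0.309 0.392 -0.013 0.01")

```text
clock: 25.0
tcp_pos: [573.3, -211.7, 118.0]
orientation: [-3.14, 0.005, -0.11]
contact_force: [-0.0, -0.7, -2.4]
grip_width: 30.8
grasp_force: 40.0
```

Emit:
step_arm(plan="0.2 0 0 0.04 0;0.2 0 0 0.07 0;0.2 0 0 0.07 0;0.2 0 0 0.07 0")

```text
clock: 25.4
tcp_pos: [573.6, -210.5, 85.0]
orientation: [-3.141, 0.003, -0.108]
contact_force: [-0.2, -0.3, -2.6]
grip_width: 30.9
grasp_force: 40.0
```

```bash
python3 mv.py;  python3 - <<'E'
from h import *
im,d=shot('scene','s7');cv2.imwrite('pics/c8.png',cv2.resize(im[180:310,220:370,::-1],None,fx=4.5,fy=4.5,interpolation=cv2.INTER_CUBIC))
E
```

```text
[ 573.57587281 -210.48914599   84.9960909 ] [-3.14067971e+00  2.88098485e-03 -1.07924534e-01] [-0.19076615 -0.29026953 -2.61516925] 30.889298666716602 39.99942183494568 25.4
```

View pics/c8.png

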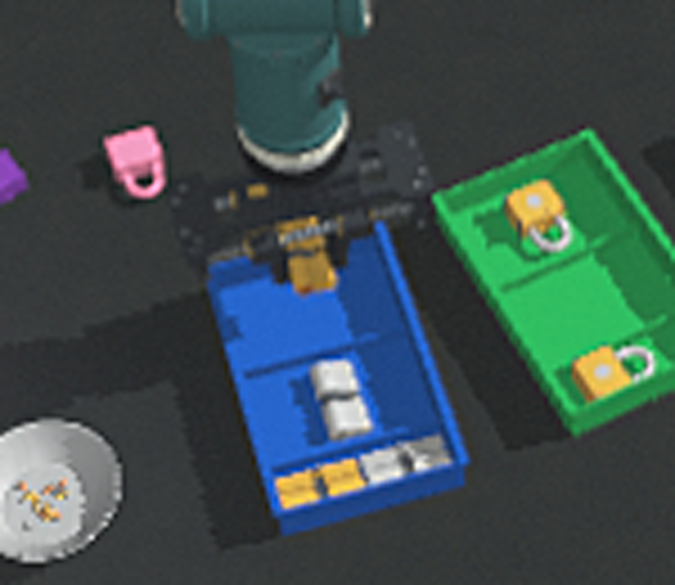

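The nickel profile cylinder lies flat in the far blue bay at crop (340,400). The brass one is over the near bay at (310,260).

Emit:
step_arm(plan="0.2 0.002 0 0.04 0;0.2 0.002 0 0.08 0;0.2 0.002 0 0.105 0;0.2 0.002 0 0.118 0;0.2 0.002 0 0.122 0;0.2 0.002 0 0.122 0;0.2 0.002 0 0.122 0")

```text
clock: 26.15
tcp_pos: [576.7, -212.1, 26.2]
orientation: [3.141, -0.002, -0.109]
contact_force: [-0.2, -0.6, -2.7]
grip_width: 30.9
grasp_force: 40.0
```

Emit:
step_arm(plan="0.2 0 0 0.003 0;0.2 0 0 0.005 0;0.2 0 0 0.005 0;0.2 0 0 0.005 0")

```text
clock: 26.55
tcp_pos: [575.9, -211.7, 22.8]
orientation: [-3.142, -0.0, -0.109]
contact_force: [-0.0, -0.8, -1.7]
grip_width: 30.8
grasp_force: 40.0
```

Emit:
step_arm(plan="0.2 0 0 0.003 0;0.2 0 0 0.003 0;0.2 0 0 0.003 0;0.66 0 0 0.003 0;0.66 0 0 0.003 0;0.66 0 0 0.003 0;0.66 0 0 0.003 0;0.66 0 0 -0.05 0")

```text
clock: 27.35
tcp_pos: [572.8, -210.5, 44.3]
orientation: [-3.139, 0.007, -0.109]
contact_force: [-1.0, -1.0, -1.4]
grip_width: 58.0
grasp_force: 0.0
```

Emit:
step_arm(plan="0.66 0 0 -0.1 0;0.66 0 0 -0.2 0;0.66 0 0 -0.3 0;0.66 -0.1 0 -0.3 0;0.66 -0.2 0 -0.3 0;0.66 -0.3 0 -0.3 0;0.66 -0.3 0 -0.3 0;0.66 -0.3 0 -0.3 0")

```text
clock: 28.15
tcp_pos: [425.9, -195.3, 197.9]
orientation: [3.141, -0.001, -0.11]
contact_force: [0.6, -0.2, 0.6]
grip_width: 58.1
grasp_force: 0.0
```

Run:
```python
from h import *
im,d=shot('scene','s9');C=cloud('scene',d)
cv2.imwrite('pics/c9.png',cv2.resize(im[160:310,200:490,::-1],None,fx=2.7,fy=2.7,interpolation=cv2.INTER_CUBIC))
hsv=cv2.cvtColor(im,cv2.COLOR_RGB2HSV);H,S,V=[hsv[...,i].astype(int) for i in range(3)]
for n,m in(('y',(H>15)&(H<35)&(S>110)&(V>60)),('s',(S<60)&(V>90))):
    k,l,st,c=cv2.connectedComponentsWithStats(m.astype(np.uint8))
    for i in range(1,k):
        P=C[l==i];q=np.median(P,0)
        if st[i,4]>25 and 520<q[0]<720 and -300<q[1]<300: print(n,c[i].round(),P.mean(0).round(1),np.percentile(P[:,2],[50,90]).round(1))
```

```text
y [410. 225.] [678.3 217.6  46.7] [33.5 39.9]
y [338. 226.] [571.4 -16.2  38. ] [25.2 30.5]
y [289. 247.] [ 572.  -210.    16.9] [16.1 23. ]
s [397. 208.] [580.8 221.4  28.1] [32.6 39.4]
s [343. 232.] [590.3  -7.4  15.5] [17.3 21.7]
s [295. 268.] [ 660.6 -220.8   16.2] [16.3 22.3]
```

View pics/c9.png

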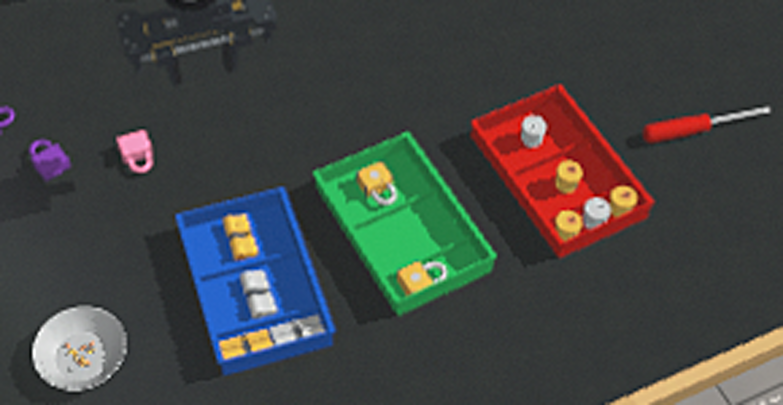

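All five locks rest in their own bays: profile cylinders at (240,236) and (259,292), padlock at (376,182), and round cylinders at (533,130) and (569,175). The dish and screwdriver are where they were.

```bash
python3 -c "
from plant import bot
print(bot.job_done())"
```

```text
the job is handed in; nothing more can be done
None
```

All five locks are in their own bays of the right trays (profile cylinders blue, round ones red, padlock green), the final camera view showed the dish and screwdriver unmoved, and the job is handed in, though no verdict came back.

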